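Rock the locating block out of the gauge fixture

TASK

The locating block sits tight in its gauge fixture between two spring catches and must come out for changing; pulling it straight up would wrench both catches at once, so take it by its black grip and rock it: tip the red-marked end up past its catch while the other end stays down in the pocket, then rock it back the other way until the plain end has come up past its catch too and stands the higher of the two. Lift it just clear of the fixture and finish still holding it there, level, directly over the pocket and a finger's breadth or two above the rim, touching nothing but the gripper. Leave the things lying around alone.

Things in the scene. Friction and masses are not known exactly. Their poses are not given: they have to be found in the camera images.
- fixture: Grey gauge fixture fixed to the table: base plate 74 x 112 mm, walls with their rim 34 mm above the table; a brass spring housing sticks out at each y end (118 mm over both). Origin: centre of the underside. It has a pocket open at the top and a spring catch in each y end wall. A drawer cabinet 0.2 m high stands behind it (handles reach to x = 0.51 m): come in from above.
- pocket_rim (a point): Centre of the pocket's mouth, level with the rim, 34 mm above the table. The pocket is 38.4 mm (fixture x) by 74 mm (fixture y), 26 mm deep, its floor 8 mm above the table; it leaves 1.2 mm beside the block in x and 3 mm beyond each bead in y, so the block can be tipped some 10 degrees about x.
- marked_catch (a point): Tip of the catch at the red-marked end (the other is its mirror image): a rounded brass nose 12 mm thick in the end wall, centred 25 mm above the table, tip 31 mm from the pocket's centre. It yields outward up to 6 mm against a spring (11 N at rest, 1.2 N more per mm); once a bead has passed, it snaps in under it.
- block: Loose locating block, about 0.2 kg, seated in the pocket, axes along the fixture's, red-marked end at +y. Origin: centre of its underside, 8 mm above the table when seated. Aluminium body 36 (x) x 52 (y) x 30 mm high with a round bead at each y end (68 mm over both). Each bead sits just under a catch; an end must rise about 9 mm to pass it, against about 12 N.
- marked_end (a point): Axis of the bead (12 mm thick, along x) at the block's red-marked end (red inlay on the shoulder beside the grip, red stripe on that side of the grip's top): at y = +28 mm, 10 mm above the underside; 18 mm above the table when seated.
- plain_end (a point): Axis of the bead (12 mm thick, along x) at the block's other, unmarked end: at y = -28 mm, 10 mm above the underside; 18 mm above the table when seated.
- grip (a point): Middle of the black grip on the block's axis, 59 mm above its underside, 67 mm above the table when seated. The grip is 30 (x) x 24 (y) mm and stands from 30 to 72 mm above the underside. Grip it across y, the 24 mm way, so that rocking about the block's x axis turns it firmly with the gripper.
- marker_green: Bystander: marker pen with green cap, 14 x 124 x 16 mm, lying on the table; origin at the centre of its underside. Leave alone.
- marker_red: Bystander: marker pen with red cap, 14 x 124 x 16 mm, lying on the table; origin at the centre of its underside. Leave alone.
- tape_roll: Bystander: roll of brown tape, 72 x 72 x 18 mm, lying flat; origin at the centre of its underside. Leave alone.

How it is judged:
By the outcome, as a careful person would: the job done as asked, in the order asked, and still so for the second after the job is handed in, while the arm keeps its last pose, push and grip.
It also fails if it takes over 40 s, if anything falls off the work surface, if the arm or the gripper's body presses on something with over 40 N, if the wrist force passes 120 N, or if a joint passes its speed limit or range.

ROBOT

A 7-joint arm with a two-finger parallel gripper is mounted at the origin on the work surface; the furniture and walls round the work are solid. World frame = base frame: x ahead of the robot, y to its left, z up, the work surface at z = 0. Lengths are in m, angles in rad, forces in N, time in s.
With the tool pointing down it reaches from about 0.425 to 0.875 m from the base axis. Payload 9.9 kg.
Tool frame: the origin (TCP) lies midway between the tips of the shut fingers; the grasp point (between the pads) lies 19 mm behind it (ctrl.grasp_offset is the distance from the TCP to the grasp point, in m); z points along the fingers, y is the direction in which the jaws open and shut (so a half turn about z gives the same grasp; the last joint's range is limited). The gripper opens to 85 mm and grips with 20 to 120 N. Pads are 22 mm wide; open, the fingers measure 114 mm over their backs; the gripper's body (76 mm by 85 mm) begins 54 mm behind the grasp point. The pads swing forward as they close: fully open they stand 13 mm farther back than shut.
Start: joints at [-1.274, 0.576, 0.025, 1.437, -0.015, 1.129, -0.057], TCP at [0.251, 0.627, 0.231] pointing down, gripper open.
Joint ranges: [-2.76, 2.76], [-0.34, 2.15], [-1.52, 1.57], [0.19, 2.46], [-1.09, 4.23], [0.17, 1.99], [-2.82, 2.82]. Speed limits (rad/s): [2.22, 2.22, 3.01, 3.01, 3.14, 3.14, 3.14].

INTERFACE

Orientations are given as a unit quaternion [w, x, y, z].
In Python, from station import monitor, cams, ctrl gives the robot as it stands.
- The arm moves only by the tool servo_tool, never from a script. Its argument "moves" is one flat list of numbers, 6 for each row, row after row: the shift along the tool's x, y, z in cm, then the turn, a rotation vector about the tool's x, y, z in degrees. In form: [x, y, z, ax, ay, az, x, y, z, ax, ay, az, ...]. A call has 1 to 8 rows; each row is the pose to reach, as a shift and turn from the pose commanded when the call began, along the tool's axes at that moment; what a row does not reach only later rows make up. A row lasts 1/12 s, in which the tool goes at most 41.7 mm and 7.16 degrees, less where a joint would pass 70% of its speed; a pose out of reach is approached as far as the arm can. A call with a gripper value outside its range is refused whole. "hand" is the gripper's target within -1 to 1 (shut at 1, half-way at 0, fully open at -1), set as the call begins (left out, the last holds). The fingers move at their own pace and stop on an object; "newtons" is the grip in N (left out, the last holds). Time passes only in rows, so rows that repeat a pose let the fingers close. It gives the time, the measured TCP pose, the force and the opening at its end, in the units of the state.
- monitor.read_state(): the state, without advancing time (a new reading comes with each control period).
- cams.capture(name): name is "scene" or "side" or "wrist"; returns (picture, depth): 420x560x3 uint8, red, green, blue; 420x560 float32, m along the optical axis (not along the pixel's ray), 0 where there is no reading.
- cams.get_calibration(name): a dict with "fovy" (degrees; the focal length in pixels is half the picture's height over the tangent of half this angle, whatever the lens; pixels are square), "cx", "cy" (the principal point, pixels), "pose" (4x4, takes a point from camera to world coordinates). Camera axes: x right, y down, z forward; pixel columns grow to the right and rows downward; lengths in m; the calibration is good to about 2 mm. The wrist camera is an equidistant fisheye: a pixel r from the principal point sees the ray r / f radians off the axis. A picture is of the moment at which its call begins: read the wrist's pose just before it. get_calibration takes no time and is no camera call; for the wrist camera it gives the pose at the moment of the call.
- ctrl.job_done(): hands the job in, once; it reports no verdict.
The state is a dict: "clock": time; "joint_positions": joint angles; "qd": joint speeds; "effort": joint torques, N m; "tcp_pos": TCP position; "eef_rot": TCP orientation; "ft_force": force on the tool from outside, world axes, zero at the start; "ft_torque": the same for the moment, N m; "gripper_width": opening from 0.0 (shut) to 1.0 (fully open).
Only numpy, scipy, OpenCV 4.12 (cv2) and the standard library are available. Lean on these libraries where they do the work, as an engineer would, in place of code of your own. Each camera call takes 0.05 s, during which the arm holds its last target.

## Working session

There is one attempt and no reset: what is moved stays moved. The work goes in short steps, Python scripts to look and compute and a tool call to move; the robot and the scene stay as the last step left them, time stands still between calls to the robot, and variables do not carry over. Pictures are saved under pics/ and viewed, and the job is handed in when it is done.

Besides the shell and the picture viewer there is one more tool, called after ">>>" by a JSON object that holds its "op" and its "data". servo_tool: Moves the arm, as the interface text tells. Its arguments: {"type":"object","properties":{"moves":{"type":"array"},"hand":{"type":"number"},"newtons":{"type":"number"}},"required":["moves"]}

```bash
ls; mkdir -p pics; python3 - <<'E'
from station import monitor,cams,ctrl
import cv2
s=monitor.read_state();print(s, ctrl.grasp_offset)
for n in ["scene","side"]:
    p,d=cams.capture(n);cv2.imwrite(f"pics/{n}0.png",p[:,:,::-1]);print(n,cams.get_calibration(n))
E
```

```text
pics
{'clock': 0.0, 'joint_positions': array([-1.27378193,  0.57649021,  0.02482728,  1.43793185, -0.0149937 ,
        1.12899506, -0.05650074]), 'qd': array([ 0.00012344, -0.00115482, -0.00012338, -0.00010298, -0.00010009,
        0.00076802, -0.000581  ]), 'effort': array([-1.40097334e-03, -7.65767455e+01,  2.24979781e+00, -2.85984457e+01,
        1.52309885e-02,  1.23882940e-02, -9.70535439e-06]), 'tcp_pos': array([0.25069782, 0.62621931, 0.23046203]), 'eef_rot': array([-1.15125987e-04,  1.89234220e-01,  9.81931636e-01, -8.11962121e-04]), 'ft_force': array([-0.23817641,  0.32196125, -0.68127989]), 'ft_torque': array([-0.01148411,  0.01304657,  0.03542053]), 'gripper_width': 0.9976231875795916} 0.0187
scene {'fovy': 48.7696767289861, 'cx': 278.6848653678581, 'cy': 209.88291983533355, 'pose': array([[ 0.84961457, -0.23710217,  0.47110258, -0.00252809],
       [-0.52715554, -0.35435597,  0.7723593 , -1.02907914],
       [-0.01619005, -0.90455205, -0.42605571,  0.43211808],
       [ 0.        ,  0.        ,  0.        ,  1.        ]])}
side {'fovy': 48.35491688308375, 'cx': 287.6341054842329, 'cy': 208.26625165818197, 'pose': array([[-0.95151077,  0.12868913, -0.27940359,  0.65150638],
       [ 0.30721923,  0.44363085, -0.84190737,  0.35584197],
       [ 0.01560773, -0.88692208, -0.46165531,  0.46491946],
       [ 0.        ,  0.        ,  0.        ,  1.        ]])}
```

View pics/scene0.png

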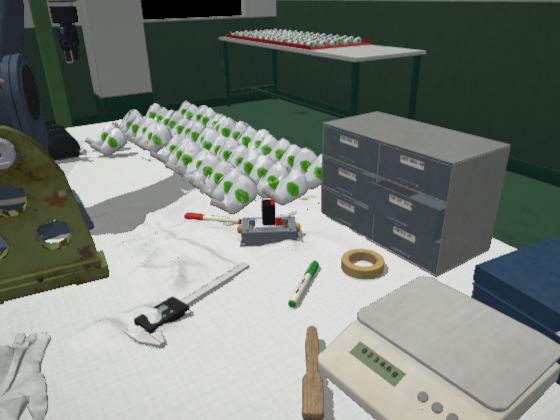

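View pics/side0.png

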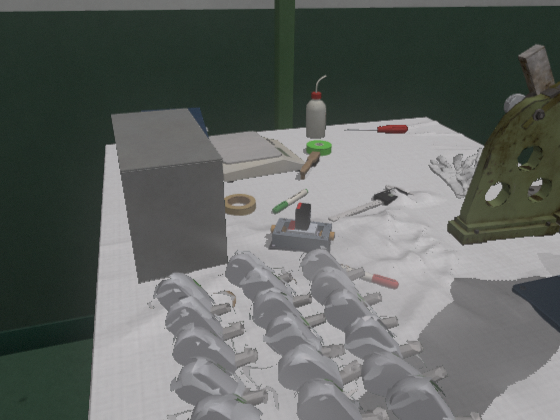

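```bash
cat > h.py <<'E'
from station import monitor,cams,ctrl
import cv2,numpy as np
def cloud(n):
    p,d=cams.capture(n);c=cams.get_calibration(n);f=210/np.tan(np.radians(c['fovy']/2))
    v,u=np.mgrid[:420,:560]
    P=np.stack([(u-c['cx'])/f*d,(v-c['cy'])/f*d,d],-1)@c['pose'][:3,:3].T+c['pose'][:3,3]
    P[d==0]=np.nan
    return p,P
def ray(n,u,v,z):
    c=cams.get_calibration(n);f=210/np.tan(np.radians(c['fovy']/2))
    r=c['pose'][:3,:3]@[(u-c['cx'])/f,(v-c['cy'])/f,1];o=c['pose'][:3,3]
    return o+r*(z-o[2])/r[2]
E
python3 - <<'E'
from h import *
for n,(u0,v0) in dict(scene=(180,180),side=(240,180)).items():
    p,P=cloud(n)
    np.save(f'pics/{n}.npy',P);cv2.imwrite(f"pics/{n}_full.png",p[:,:,::-1])
    c=p[v0:v0+110,u0:u0+150,::-1]
    cv2.imwrite(f"pics/{n}1.png",cv2.resize(c,None,fx=5,fy=5,interpolation=cv2.INTER_CUBIC))
    for a,b in ([(268,205),(268,222),(268,238),(240,228),(298,228),(230,190),(362,258),(305,280)] if n=='scene' else [(304,209),(303,218),(302,240),(275,232),(333,235),(303,225),(240,203),(330,260)]): print(n,a,b,P[b,a].round(4))
E
```

```text
scene 268 205 [ 0.3826 -0.3604  0.0791]
scene 268 222 [ 0.3806 -0.362   0.0455]
scene 268 238 [ 0.3719 -0.3754  0.0204]
scene 240 228 [ 0.3403 -0.3252  0.0286]
scene 298 228 [ 0.4346 -0.3817  0.0259]
scene 230 190 [ 0.3832 -0.1996  0.0528]
scene 362 258 [ 0.4868 -0.5059  0.0052]
scene 305 280 [ 0.3558 -0.5186  0.0142]
side 304 209 [ 0.3912 -0.336   0.0796]
side 303 218 [ 0.3933 -0.3337  0.0629]
side 302 240 [ 0.3996 -0.3181  0.027 ]
side 275 232 [ 0.4411 -0.3489  0.0332]
side 333 235 [ 0.3408 -0.3151  0.0293]
side 303 225 [ 0.3937 -0.3315  0.0498]
side 240 203 [ 0.4632 -0.5432  0.0009]
side 330 260 [ 0.4    -0.1918  0.0652]
```

View pics/scene1.png

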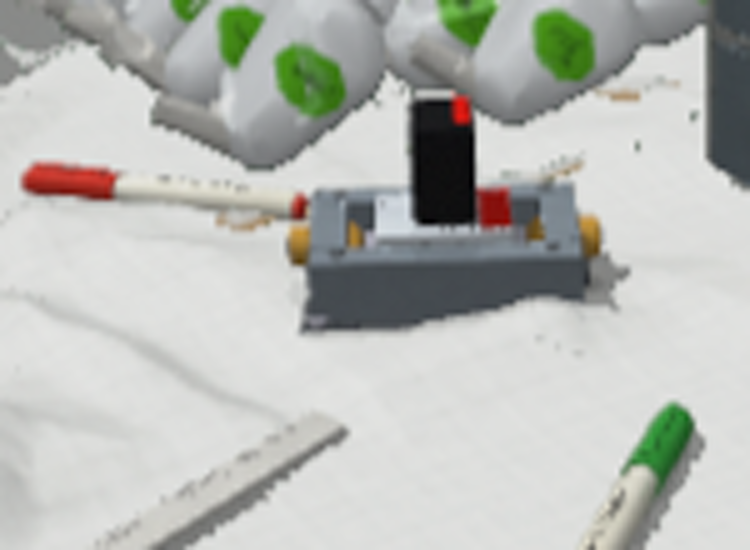

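View pics/side1.png

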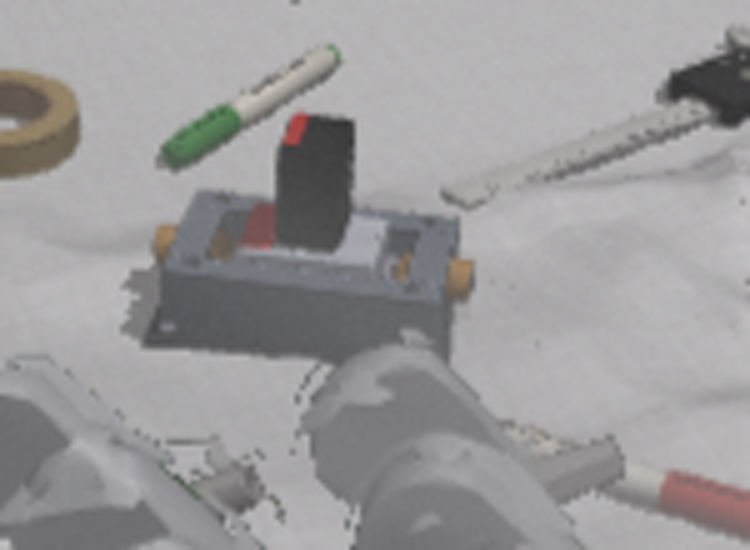

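```bash
python3 - <<'E'
from h import *
T=[]
for n in ["scene","side"]:
    P=np.load(f'pics/{n}.npy');p=cv2.imread(f'pics/{n}_full.png')[:,:,::-1].astype(int)
    near=(np.hypot(P[...,0]-.39,P[...,1]+.343)<.075)
    m=near&(P[...,2]>.0315)&(P[...,2]<.037)
    Q=P[m];print(n,len(Q));r=cv2.minAreaRect(Q[:,:2].astype(np.float32)*1000);print('rim',r, cv2.boxPoints(r))
    g=near&(P[...,2]>.05)&(P[...,2]<.09)
    q=P[g];print('grip',len(q),q.min(0),q.max(0)); r=cv2.minAreaRect(q[:,:2].astype(np.float32)*1000);print(r)
    top=near&(P[...,2]>.076);q=P[top];print('top',len(q),np.median(q,0));
    if len(q)>3: print(cv2.minAreaRect(q[:,:2].astype(np.float32)*1000))
    b=near&(p[...,0]>p[...,2]*1.6)&(p[...,1]>p[...,2]*1.3)&(p[...,0]>100)&(P[...,2]>.015)
    nb,l,st,ce=cv2.connectedComponentsWithStats(b.astype(np.uint8))
    for i in range(1,nb):
        if st[i,4]>3: print('brass',ce[i],st[i,4],np.median(P[l==i],0).round(4), ray(n,*ce[i],.025).round(4))
    rd=near&(p[...,0]>p[...,1]*2)&(p[...,0]>p[...,2]*2)&(p[...,0]>90)
    nb,l,st,ce=cv2.connectedComponentsWithStats(rd.astype(np.uint8))
    for i in range(1,nb):
        if st[i,4]>3: print('red',ce[i],st[i,4],np.median(P[l==i],0).round(4))
E
```

```text
scene 539
rim ((389.2361145019531, -349.0233154296875), (66.97956848144531, 115.69942474365234), 59.19923400878906) [[ 322.39734 -348.16727]
 [ 421.7777  -407.41165]
 [ 456.0749  -349.87936]
 [ 356.69452 -290.63498]]
grip 270 [ 0.37190338 -0.36876125  0.05004209] [ 0.40318312 -0.33045598  0.08223224]
((388.4493713378906, -350.091796875), (32.1446418762207, 22.703163146972656), 58.46814727783203)
top 102 [ 0.38715802 -0.35430658  0.08026377]
((388.994384765625, -349.567138671875), (31.20362663269043, 22.37071418762207), 59.78788375854492)
brass [271.57142857 201.71428571] 7 [ 0.3933 -0.3565  0.0816] [ 0.4566 -0.2476  0.025 ]
brass [278.73333333 222.46666667] 15 [ 0.4019 -0.3665  0.0395] [ 0.4173 -0.34    0.025 ]
brass [239.45454545 228.09090909] 22 [ 0.3386 -0.326   0.0298] [ 0.3423 -0.3187  0.025 ]
brass [250.6 226.3] 10 [ 0.3602 -0.3315  0.0296] [ 0.3637 -0.3239  0.025 ]
brass [287.33333333 225.83333333] 6 [ 0.4166 -0.3728  0.0314] [ 0.4235 -0.3614  0.025 ]
brass [297.69565217 226.47826087] 23 [ 0.4346 -0.3814  0.0302] [ 0.4386 -0.3746  0.025 ]
red [271.57142857 201.61904762] 21 [ 0.3934 -0.3547  0.0813]
red [278.5 221. ] 42 [ 0.4052 -0.3591  0.0395]
side 612
rim ((390.3093566894531, -346.1723327636719), (64.65701293945312, 116.03176879882812), 61.73405456542969) [[ 323.9017  -347.1717 ]
 [ 426.09775 -402.12024]
 [ 456.717   -345.17297]
 [ 354.52097 -290.22443]]
grip 313 [ 0.37260787 -0.36273175  0.05013771] [ 0.40694236 -0.32781785  0.08163953]
((390.3366394042969, -345.1127624511719), (32.312461853027344, 24.50957489013672), 60.612548828125)
top 117 [ 0.39081374 -0.34263298  0.07940655]
((390.1689453125, -345.72174072265625), (30.94342803955078, 23.59868812561035), 60.256858825683594)
red [298.84615385 205.15384615] 13 [ 0.395  -0.3515  0.0804]
```

```bash
python3 - <<'E'
from h import *
Q=np.concatenate([np.load(f'pics/{n}.npy').reshape(-1,3) for n in ["scene","side"]])
Q=Q[~np.isnan(Q[:,0])]
xs=np.arange(-.1,.9,.1);ys=np.arange(.8,-.8,-.1)
print('      ',xs.round(1))
for y in ys:
    print('%5.1f'%y,[ (lambda z:int(z.max()*1000) if len(z)>3 else -9)(Q[(abs(Q[:,0]-x)<.05)&(abs(Q[:,1]-y)<.05)][:,2]) for x in xs])
E
```

```text
[-0.1  0.   0.1  0.2  0.3  0.4  0.5  0.6  0.7  0.8]
  0.8 [-9, -9, -9, 420, 4, 5, 2, -9, -9, -9]
  0.7 [-9, -9, -9, 3, 348, 3, -9, -9, -9, -9]
  0.6 [-9, -9, -9, 420, 420, 80, 85, 85, -9, -9]
  0.5 [-9, -9, 76, 314, 56, 86, 83, 84, -9, -9]
  0.4 [-9, -9, 76, 75, 79, 83, 88, 88, -9, -9]
  0.3 [-9, -9, 3, 45, 77, 86, 89, 87, -9, -9]
  0.2 [-9, -9, 3, 3, 45, 82, 87, 87, -9, -9]
  0.1 [-9, -9, 425, 3, 44, 88, 87, 84, -9, -9]
  0.0 [-9, 410, 426, 4, 46, 86, 87, 85, 65, -9]
 -0.1 [13, 330, 331, 12, 42, 85, 88, 87, 61, 0]
 -0.2 [41, 35, 22, 16, 41, 83, 85, 85, 68, 0]
 -0.3 [292, 351, 221, 17, 36, 82, 202, 202, 202, 0]
 -0.4 [31, 21, 18, 24, 35, 82, 202, 202, 202, 0]
 -0.5 [35, 25, 23, 18, 15, 20, 202, 202, 202, -1]
 -0.6 [38, 27, 3, 3, 27, 32, 201, 202, 202, 0]
 -0.7 [4, 3, 2, 27, 58, 59, 98, 98, 97, 0]
```

```bash
cat >> h.py <<'E'
from scipy.spatial.transform import Rotation as R
def tool(az,tip=0):
    # tool y at azimuth az deg, z down; tip: rotation about tool x after
    a=np.radians(az);y=np.array([np.cos(a),np.sin(a),0]);z=np.array([0,0,-1.])
    return R.from_matrix(np.stack([np.cross(y,z),y,z],1))*R.from_euler('x',tip,degrees=True)
def cur():
    s=monitor.read_state();q=s['eef_rot'];return s['tcp_pos'],R.from_quat([q[1],q[2],q[3],q[0]]),s
def delta(p,r,p0=None,r0=None):
    if p0 is None: p0,r0,_=cur()
    return (r0.inv().apply(np.array(p)-p0)*100).round(2),np.degrees((r0.inv()*r).as_rotvec()).round(2)
E
python3 - <<'E'
from h import *
p0,r0,s=cur()
for p,az in [((.509,.318,.25),35),((.568,-.05,.25),2),((.3896,-.3476,.25),-30.5)]:
    print(delta(p,tool(az),p0,r0)); p0,r0=np.array(p),tool(az)
E
```

```text
(array([-35.44, -19.04,  -1.9 ]), array([-5.000e-02,  2.000e-02,  3.318e+01]))
(array([-33.53, -16.27,   0.  ]), array([ 0.,  0., 33.]))
(array([-29.12, -18.87,   0.  ]), array([ 0. ,  0. , 32.5]))
```

>>> {"op": "servo_tool", "data": {"moves": [-3.5,-1.9,-0.2,0,0,4,-7,-3.8,-0.4,0,0,8,-10.6,-5.7,-0.6,0,0,12,-14,-7.6,-0.8,0,0,16,-17.7,-9.5,-1,0,0,20,-21,-11.4,-1.2,0,0,24,-24.8,-13.3,-1.5,0,0,28,-28,-15.2,-1.9,0,0,30], "hand": -1}}

```text
clock: 0.87
tcp_pos: [0.4556, 0.3794, 0.2503]
eef_rot: [0.0, 0.439, 0.899, -0.0]
ft_force: [1.1, 0.6, 0.2]
gripper_width: 1.005
```

```bash
python3 - <<'E'
from h import *
p0,r0,s=cur();print(p0,s['joint_positions'],s['clock'],s['ft_force'])
for p,az in [((.56,.0,.25),8),((.3896,-.3476,.25),-30.5)]:
    print(delta(p,tool(az),p0,r0)); p0,r0=np.array(p),tool(az)
E
```

```text
[0.45559415 0.37943589 0.25025807] [-0.90075565  0.44252118  0.19358884  1.6403524  -0.09374363  1.06805764
 -0.01809839] 0.8667 [1.08142837 0.6491333  0.19179311]
(array([-36.35, -15.09,   0.04]), array([-1.000e-02,  2.000e-02,  2.993e+01]))
(array([-32.05, -21.71,   0.  ]), array([ 0. ,  0. , 38.5]))
```

>>> {"op": "servo_tool", "data": {"moves": [-3.6,-1.5,0,0,0,4,-7.2,-3,0,0,0,8,-11,-4.5,0,0,0,12,-14.5,-6,0,0,0,16,-18,-7.5,0,0,0,20,-21.7,-9,0,0,0,24,-25.4,-10.5,0,0,0,27,-29,-12,0,0,0,30]}}

```text
clock: 1.53
tcp_pos: [0.5394, 0.0774, 0.2504]
eef_rot: [0.0, 0.656, 0.755, 0.0]
ft_force: [-0.3, 0.8, 0.1]
gripper_width: 1.004
```

```bash
python3 - <<'E'
from h import *
p0,r0,s=cur();print(p0,s['joint_positions'],s['clock'],s['ft_force'])
for p,az in [((.51,-.17,.25),-12),((.3896,-.3476,.25),-30.5)]:
    print(delta(p,tool(az),p0,r0)); p0,r0=np.array(p),tool(az)
E
```

```text
[0.53943774 0.07738262 0.25042442] [-0.495104    0.38548634  0.38350634  1.76470341 -0.16561927  1.0228355
  0.08969702] 1.5333 [-0.2796552   0.76182706  0.08524932]
(array([-24.08,  -6.37,   0.04]), array([ 2.000e-02, -0.000e+00,  2.003e+01]))
(array([-19.88,  -8.08,   0.  ]), array([ 0. ,  0. , 18.5]))
```

>>> {"op": "servo_tool", "data": {"moves": [-3.6,-1,0,0,0,3,-7.2,-2,0,0,0,6,-11,-3,0,0,0,9,-14.5,-4,0,0,0,12,-18,-5,0,0,0,15,-21.5,-5.8,0,0,0,18,-24,-6.4,0,0,0,20,-24,-6.4,0,0,0,20]}}

```text
clock: 2.2
tcp_pos: [0.5085, -0.1737, 0.2508]
eef_rot: [0.001, 0.779, 0.627, -0.001]
ft_force: [-0.1, 0.1, 0.4]
gripper_width: 0.995
```

```bash
python3 - <<'E'
from h import *
p0,r0,s=cur();print(p0,s['joint_positions'],s['clock'],s['ft_force'])
for p,az in [((.3896,-.3476,.25),-30.5)]:
    print(delta(p,tool(az),p0,r0)); p0,r0=np.array(p),tool(az)
E
```

```text
[ 0.50851079 -0.17370779  0.25078673] [-0.1214929   0.39100161  0.52105047  1.78631705 -0.22088319  1.02139388
  0.26668288] 2.2 [-0.08988071  0.05068168  0.42178088]
(array([-19.53,  -7.89,   0.13]), array([ 0.09,  0.17, 18.12]))
```

>>> {"op": "servo_tool", "data": {"moves": [-3.4,-1.4,0,0,0,3,-6.8,-2.7,0,0,0,6,-10.2,-4.1,0,0,0,9,-13.5,-5.5,0,0,0,12,-16.5,-6.7,0,0.1,0.2,15,-19.5,-7.9,0.1,0.1,0.2,18.1,-19.5,-7.9,0.1,0.1,0.2,18.1,-19.5,-7.9,0.1,0.1,0.2,18.1]}}

```text
clock: 2.87
tcp_pos: [0.3918, -0.3431, 0.2493]
eef_rot: [-0.002, 0.866, 0.499, 0.001]
ft_force: [0.4, 1.2, 0.3]
gripper_width: 0.999
```

```bash
python3 - <<'E'
from h import *
p0,r0,s=cur();print(p0,s['joint_positions'],s['clock'],s['ft_force'])
print(delta((.3896,-.3476,.25),tool(-30.5)))
c=cams.get_calibration("wrist");print(c);p,d=cams.capture("wrist");cv2.imwrite("pics/w1.png",p[:,:,::-1])
import pickle;pickle.dump((c,p,d),open('pics/w1.pkl','wb'))
E
```

```text
[ 0.39175025 -0.34308425  0.2493356 ] [ 0.19156462  0.38687738  0.62909248  1.82635216 -0.26681772  1.01629235
  0.40282378] 2.8667 [0.41323228 1.23642274 0.27974787]
(array([-0.5 ,  0.04, -0.07]), array([-0.13, -0.16,  0.4 ]))
{'fovy': 65.70646984690485, 'cx': 280.8659792946727, 'cy': 206.30475298308616, 'pose': array([[ 0.8653948 , -0.48281526, -0.13409427,  0.42627334],
       [-0.50108677, -0.83488106, -0.22778427, -0.28561868],
       [-0.00197505,  0.26431619, -0.96443406,  0.39156719],
       [ 0.        ,  0.        ,  0.        ,  1.        ]])}
```

View pics/w1.png

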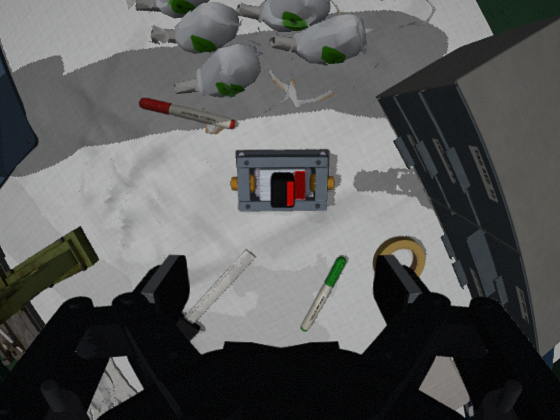

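```bash
cat >> h.py <<'E'
def wray(c,u,v,z):
    f=210/np.tan(np.radians(c['fovy']/2));x,y=u-c['cx'],v-c['cy'];r=np.hypot(x,y);t=r/f
    d=c['pose'][:3,:3]@np.array([np.sin(t)*x/r,np.sin(t)*y/r,np.cos(t)]);o=c['pose'][:3,3]
    return o+d*(z-o[2])/d[2]
E
python3 - <<'E'
from h import *
import pickle
c,p,d=pickle.load(open('pics/w1.pkl','rb'))
cr=p[135:225,220:350,::-1];cv2.imwrite('pics/w1c.png',cv2.resize(cr,None,fx=6,fy=6,interpolation=cv2.INTER_CUBIC))
q=p.astype(int)
hsv=cv2.cvtColor(p,cv2.COLOR_RGB2HSV)
def comps(m,name,z,mn=8):
    nb,l,st,ce=cv2.connectedComponentsWithStats(m.astype(np.uint8))
    for i in range(1,nb):
        if st[i,4]>=mn: print(name,ce[i].round(1),st[i],wray(c,*ce[i],z).round(4))
roi=np.zeros(p.shape[:2],bool);roi[135:225,220:350]=1
comps(roi&(hsv[...,0]>10)&(hsv[...,0]<28)&(hsv[...,1]>110)&(hsv[...,2]>80),'brass',.025)
comps(roi&((hsv[...,0]<6)|(hsv[...,0]>174))&(hsv[...,1]>150)&(hsv[...,2]>80),'red',.08)
comps(roi&(hsv[...,2]<45),'dark',.08)
g=roi&(hsv[...,0]>95)&(hsv[...,0]<125)&(hsv[...,1]>30)&(hsv[...,2]>50)&(hsv[...,2]<170)
nb,l,st,ce=cv2.connectedComponentsWithStats(g.astype(np.uint8));i=1+np.argmax(st[1:,4]);print('grey',st[i])
cn=max(cv2.findContours((l==i).astype(np.uint8),cv2.RETR_EXTERNAL,cv2.CHAIN_APPROX_NONE)[0],key=cv2.contourArea)
W=np.array([wray(c,*x[0],.034)[:2] for x in cn])*1000
print(cv2.minAreaRect(W.astype(np.float32)))
E
```

```text
brass [251.9 182.9] [250 175   5  17  67] [ 0.3605 -0.3313  0.025 ]
brass [233.8 183.3] [231 177   7  13  76] [ 0.342  -0.3211  0.025 ]
brass [330.4 182.8] [327 177   7  12  69] [ 0.4391 -0.3765  0.025 ]
brass [313.9 184.4] [313 180   2  10  11] [ 0.4214 -0.3686  0.025 ]
red [299.5 184.5] [294 171  11  28 280] [ 0.4098 -0.3492  0.08  ]
red [290.  193.4] [287 182   7  24 167] [ 0.3973 -0.3523  0.08  ]
dark [283.  155.1] [241 153  80   4 204] [ 0.4102 -0.3162  0.08  ]
dark [312.5 169.7] [310 167   5   7  25] [ 0.428  -0.3427  0.08  ]
dark [251.7 170.6] [250 168   5   7  26] [ 0.3764 -0.3139  0.08  ]
dark [279.8 189.2] [271 173  23  35 613] [ 0.3908 -0.3436  0.08  ]
dark [253.7 197. ] [250 192  10   9  51] [ 0.3645 -0.3375  0.08  ]
dark [310.6 197.4] [306 192   9   8  32] [ 0.413 -0.366  0.08 ]
grey [ 237  154   92   57 2405]
((392.17254638671875, -346.9183654785156), (64.49300384521484, 101.85186767578125), 59.98249053955078)
```

View pics/w1c.png

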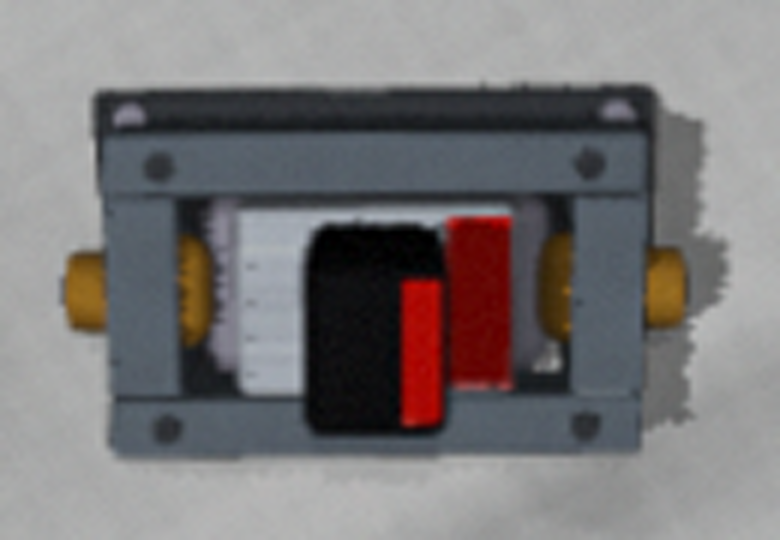

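```bash
python3 - <<'E'
from h import *
import pickle
c,p,d=pickle.load(open('pics/w1.pkl','rb'))
print(wray(c,282.5,194.2,.08))
# rim corners
for u,v in [(104,133),(650,133),(640,455),(110,455)]: print(wray(c,u/6+220-.4,v/6+135-.4,.034).round(4))
E
```

```text
[ 0.39053256 -0.34932453  0.08      ]
[ 0.3629 -0.2964  0.034 ]
[ 0.4503 -0.3469  0.034 ]
[ 0.4193 -0.4005  0.034 ]
[ 0.3313 -0.3496  0.034 ]
```

```bash
python3 - <<'E'
from h import *
print(delta((.3903,-.3484,.11),tool(-30)),delta((.3903,-.3484,.05),tool(-30)))
E
```

```text
(array([-0.76,  0.14, 13.92]), array([-0.14, -0.21,  0.07])) (array([-0.78,  0.16, 19.92]), array([-0.14, -0.21,  0.07]))
```

>>> {"op": "servo_tool", "data": {"moves": [-0.4,0.1,3,-0.1,-0.2,0.1,-0.8,0.15,6,-0.1,-0.2,0.1,-0.8,0.15,9,-0.1,-0.2,0.1,-0.8,0.15,12,-0.1,-0.2,0.1,-0.8,0.15,13.9,-0.1,-0.2,0.1,-0.8,0.15,13.9,-0.1,-0.2,0.1,-0.8,0.15,13.9,-0.1,-0.2,0.1]}}

```text
clock: 3.5
tcp_pos: [0.3907, -0.3478, 0.1099]
eef_rot: [-0.001, 0.866, 0.501, -0.0]
ft_force: [0.9, -0.2, -0.1]
gripper_width: 0.997
```

```bash
python3 - <<'E'
from h import *
p0,r0,s=cur();print(p0,s['clock'],s['ft_force'],delta((.3903,-.3484,.05),tool(-30)))
c=cams.get_calibration("wrist");p,d=cams.capture("wrist");cv2.imwrite("pics/w2.png",p[:,:,::-1])
import pickle;pickle.dump((c,p,d),open('pics/w2.pkl','wb'))
p,d=cams.capture("scene");cv2.imwrite("pics/s2.png",cv2.resize(p[130:260,170:350,::-1],None,fx=4,fy=4))
E
```

```text
[ 0.39066156 -0.34776928  0.1098667 ] 3.5 [ 0.91948804 -0.19423903 -0.14199296] (array([-0.07,  0.02,  5.99]), array([-0.15, -0.02,  0.11]))
```

View pics/w2.png

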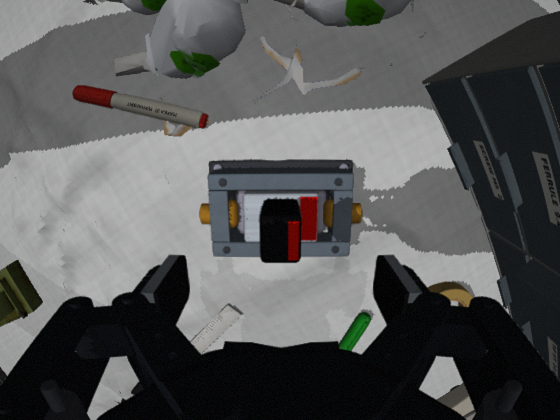

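View pics/s2.png

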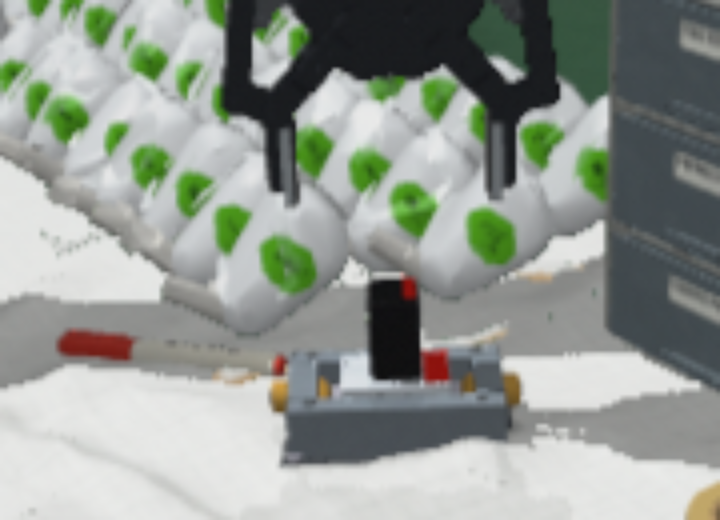

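```bash
python3 - <<'E'
from h import *
import pickle
c,p,d=pickle.load(open('pics/w2.pkl','rb'))
hsv=cv2.cvtColor(p,cv2.COLOR_RGB2HSV);roi=np.zeros(p.shape[:2],bool);roi[190:240,190:375]=1
def comps(m,name,z,mn=20):
    nb,l,st,ce=cv2.connectedComponentsWithStats(m.astype(np.uint8))
    for i in range(1,nb):
        if st[i,4]>=mn: print(name,ce[i].round(1),st[i],wray(c,*ce[i],z).round(4))
comps(roi&(hsv[...,0]>10)&(hsv[...,0]<28)&(hsv[...,1]>110)&(hsv[...,2]>80),'brass',.025)
for u,v in [(260.5,262),(300,262)]: print(wray(c,u,v,.08))
E
```

```text
brass [232.5 213.3] [229 201   8  26 175] [ 0.36   -0.3311  0.025 ]
brass [330.6 211.9] [329 203   4  20  44] [ 0.423  -0.3659  0.025 ]
brass [204.5 214.1] [200 205  10  19 172] [ 0.3413 -0.3211  0.025 ]
brass [356.9 212.1] [352 205  10  14 113] [ 0.4401 -0.376   0.025 ]
[ 0.3741322  -0.35424853  0.08      ]
[ 0.39410361 -0.36567967  0.08      ]
```

>>> {"op": "servo_tool", "data": {"moves": [0,0,2,-0.1,0,0.1,0,0,4,-0.1,0,0.1,0,0,5.3,-0.1,0,0.1,0,0,6,-0.1,0,0.1,0,0,6,-0.1,0,0.1,0,0,6,-0.1,0,0.1]}}

```text
clock: 4.1
tcp_pos: [0.3906, -0.3495, 0.0513]
eef_rot: [0.001, 0.866, 0.499, 0.0]
ft_force: [-0.2, -0.8, -0.5]
gripper_width: 0.997
```

>>> {"op": "servo_tool", "data": {"moves": [0,0,0,0,0,0,0,0,0,0,0,0,0,0,0,0,0,0,0,0,0,0,0,0,0,0,0,0,0,0,0,0,0,0,0,0,0,0,0,0,0,0,0,0,0,0,0,0], "hand": 1, "newtons": 30}}

```text
clock: 4.77
tcp_pos: [0.3898, -0.349, 0.0506]
eef_rot: [0.0, 0.866, 0.499, 0.0]
ft_force: [-1.7, 1.3, 5.9]
gripper_width: 0.275
```

```bash
python3 - <<'E'
from h import *
p0,r0,s=cur();print(p0,s['clock'],s['ft_force'],s['ft_torque'],s['gripper_width'],delta((.3907,-.3478,.05),tool(-30)))
p,d=cams.capture("scene");cv2.imwrite("pics/s3.png",cv2.resize(p[130:260,170:350,::-1],None,fx=4,fy=4))
E
```

```text
[ 0.38982482 -0.34903425  0.05057146] 4.7667 [-1.73331485  1.28959176  5.8835819 ] [0.22766028 0.26286531 0.19188398] 0.27536130937948927 (array([0.15, 0.01, 0.06]), array([ 0.06,  0.01, -0.11]))
```

View pics/s3.png

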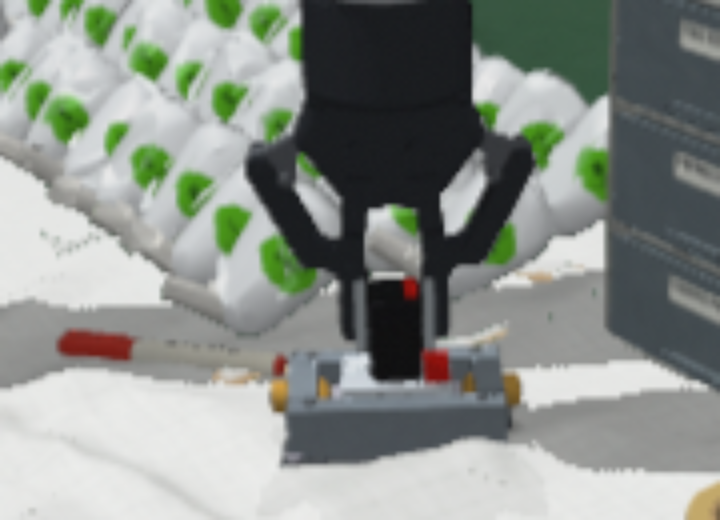

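>>> {"op": "servo_tool", "data": {"moves": [0,0,0,0,0,0,0,0,0,0,0,0,0,0,0,0,0,0,0,0,0,0,0,0], "hand": 1, "newtons": 100}}

```text
clock: 5.15
tcp_pos: [0.3898, -0.349, 0.0508]
eef_rot: [0.001, 0.867, 0.499, 0.0]
ft_force: [-2.1, 2.5, 9.0]
gripper_width: 0.264
```

```bash
cat >> h.py <<'E'
def rot_about(pt,th,pre=(0,0)):
    """shift (cm) so that tool-frame pt (y,z mm) stays put under ax=th deg"""
    r=R.from_euler('x',th,degrees=True);a=np.array([0,*pt]);s=(a-r.apply(a))/10
    return s.round(3)
E
python3 - <<'E'
from h import *
p0,r0,s=cur();print(p0,s['clock'],s['ft_force'],s['ft_torque'],s['gripper_width'])
for t in (1,2,3,4,5,6,7,8,9,10,10.5,11): print(t,rot_about((-28,(p0[2]-.018)*1000),-t))
E
```

```text
[ 0.38983451 -0.34904419  0.05075117] 5.15 [-2.11723551  2.46395045  8.95480203] [0.37287012 0.30131337 0.06661241] 0.263960929117359
1 [ 0.    -0.058 -0.048]
2 [ 0.    -0.116 -0.096]
3 [ 0.    -0.175 -0.142]
4 [ 0.    -0.235 -0.187]
5 [ 0.    -0.296 -0.232]
6 [ 0.    -0.358 -0.275]
7 [ 0.    -0.42  -0.317]
8 [ 0.    -0.483 -0.358]
9 [ 0.    -0.547 -0.398]
10 [ 0.    -0.611 -0.436]
10.5 [ 0.    -0.644 -0.455]
11 [ 0.    -0.676 -0.474]
```

>>> {"op": "servo_tool", "data": {"moves": [0,-0.06,-0.05,-1,0,0,0,-0.12,-0.1,-2,0,0,0,-0.175,-0.14,-3,0,0,0,-0.235,-0.19,-4,0,0,0,-0.3,-0.23,-5,0,0,0,-0.36,-0.275,-6,0,0,0,-0.36,-0.275,-6,0,0,0,-0.36,-0.275,-6,0,0]}}

```text
clock: 5.82
tcp_pos: [0.3861, -0.3469, 0.0529]
eef_rot: [0.045, 0.866, 0.498, 0.026]
ft_force: [-4.1, 1.8, 4.3]
gripper_width: 0.264
```

```bash
cat > st.py <<'E'
from h import *
p0,r0,s=cur()
print(p0.round(4),s['clock'],'F',s['ft_force'].round(1),'T',s['ft_torque'].round(2),'w',s['gripper_width'].round(3),'rel level', np.degrees((tool(-30).inv()*r0).as_rotvec()).round(2))
# predicted block points: TCP->bead in tool frame (grasp as taken at z .0507)
h=.0507-.018
for n,y in (('marked',.028),('plain',-.028)):
    b=p0+r0.apply([0,y,h]); e=b-[.3898,-.3490,0]
    print(n,'z',(b[2]*1000).round(1),'y_fix',(1000*np.dot(e,[.866,-.5,0])).round(1),'x_fix',(1000*np.dot(e,[-.5,-.866,0])).round(1))
E
python3 st.py; python3 - <<'E'
from h import *
for n,sl in (("scene",np.s_[180:260,210:330]),("side",np.s_[180:260,240:360])):
    p,d=cams.capture(n);cv2.imwrite(f"pics/{n}4.png",cv2.resize(p[sl][:,:,::-1],None,fx=5,fy=5,interpolation=cv2.INTER_CUBIC))
E
```

```text
Traceback (most recent call last):
  File "st.py", line 3, in <module>
    print(p0.round(4),s['clock'],'F',s['ft_force'].round(1),'T',s['ft_torque'].round(2),'w',s['gripper_width'].round(3),'rel level', np.degrees((tool(-30).inv()*r0).as_rotvec()).round(2))
                                                                                            ^^^^^^^^^^^^^^^^^^^^^^^^
AttributeError: 'float' object has no attribute 'round'
```

View pics/scene4.png

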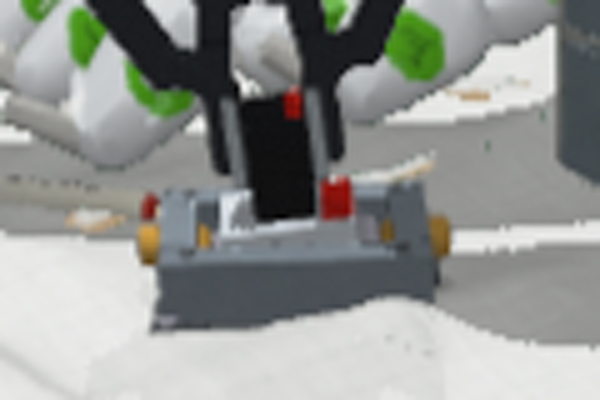

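View pics/side4.png

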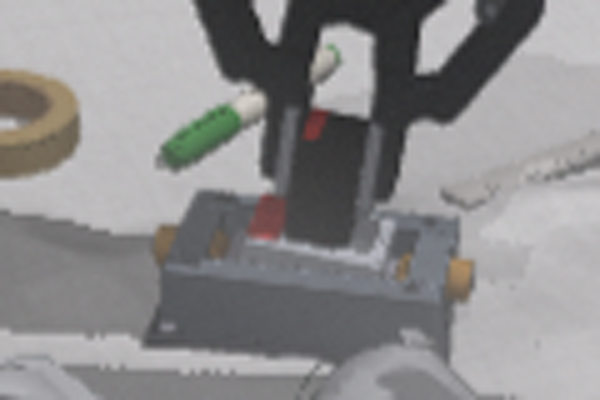

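```bash
sed -i "s/s\['gripper_width'\].round(3)/round(s['gripper_width'],3)/" st.py; python3 st.py
```

```text
[ 0.3862 -0.3469  0.0529] 5.9167 F [-5.9  3.   5.3] T [0.74 1.33 0.06] w 0.261 rel level [-5.95  0.    0.13]
marked z 23.2 y_fix 27.0 x_fix 0.0
plain z 17.4 y_fix -28.7 x_fix -0.1
```

>>> {"op": "servo_tool", "data": {"moves": [0,-0.06,-0.05,-1,0,0,0,-0.12,-0.1,-2,0,0,0,-0.175,-0.14,-3,0,0,0,-0.235,-0.19,-4,0,0,0,-0.3,-0.23,-5,0,0,0,-0.3,-0.23,-5,0,0,0,-0.3,-0.23,-5,0,0]}}

```text
clock: 6.5
tcp_pos: [0.3835, -0.3453, 0.0547]
eef_rot: [0.083, 0.863, 0.497, 0.048]
ft_force: [-5.2, 2.7, 1.5]
gripper_width: 0.265
```

```bash
python3 st.py; cat > look.py <<'E'
from h import *
import sys
k=sys.argv[1];o=[]
for n,sl in (("scene",np.s_[175:255,215:315]),("side",np.s_[180:260,255:355])):
    p,d=cams.capture(n);o.append(cv2.resize(p[sl][:,:,::-1],None,fx=4,fy=4,interpolation=cv2.INTER_CUBIC))
cv2.imwrite(f"pics/both{k}.png",np.hstack(o))
E
python3 look.py 5
```

```text
[ 0.3835 -0.3453  0.0547] 6.5 F [-5.2  2.7  1.5] T [ 0.61  1.32 -0.08] w 0.265 rel level [-10.97  -0.     0.15]
marked z 27.9 y_fix 26.4 x_fix 0.1
plain z 17.2 y_fix -28.6 x_fix -0.1
```

View pics/both5.png

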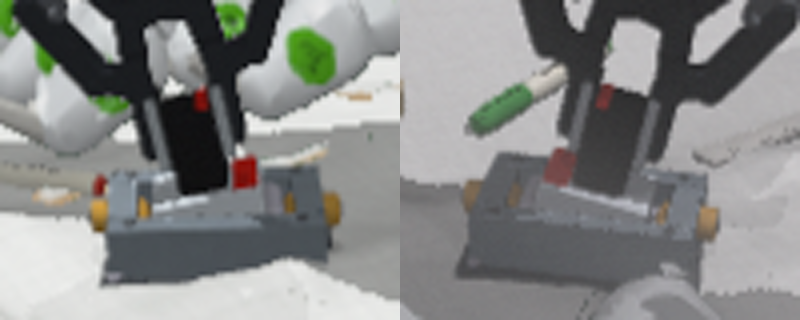

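```bash
cat > red.py <<'E'
from h import *
C=np.array([.3903,-.3484])
for n in ("scene","side"):
    p,P=cloud(n);p=p.astype(int)
    d=P[...,:2]-C; yf=d@[.866,-.5]; xf=d@[-.5,-.866]
    near=(abs(yf)<.06)&(abs(xf)<.04)&(P[...,2]>.03)
    rd=near&(p[...,0]>p[...,1]*1.8)&(p[...,0]>p[...,2]*1.8)&(p[...,0]>80)
    nb,l,st,ce=cv2.connectedComponentsWithStats(rd.astype(np.uint8))
    for i in range(1,nb):
        if st[i,4]>5: print(n,'red',ce[i].round(1),st[i,4],'z',(1000*np.median(P[l==i],0)[2]).round(1),'yf',(1000*np.median(yf[l==i])).round(1))
    # shoulder top: bright neutral; fit z vs yf
    m=near&(p.min(-1)>(170 if n=='scene' else 110))&(abs(xf)<.018)&(abs(yf)<.03)
    if m.sum()>8: print(n,'bright',m.sum(),np.c_[yf[m],P[m][:,2]][::max(1,m.sum()//10)].round(4).tolist())
E
python3 red.py
```

```text
scene red [265.1 199.5] 16 z 85.8 yf -5.9
scene red [275.7 217.9] 43 z 47.3 yf 13.4
scene bright 19 [[-0.0209, 0.0824], [-0.0226, 0.0377], [-0.0283, 0.0378], [-0.0264, 0.0382], [-0.0244, 0.0394], [-0.0225, 0.0396], [-0.0263, 0.0386], [-0.011, 0.0418], [-0.0091, 0.0413], [-0.0072, 0.0421], [-0.0054, 0.0415], [-0.0222, 0.0399], [-0.0185, 0.0389], [-0.0129, 0.0399], [-0.011, 0.0401], [-0.0279, 0.0377], [-0.026, 0.0382], [-0.0223, 0.0379], [-0.0261, 0.036]]
side red [305.6 203.9] 14 z 85.4 yf -6.5
side bright 145 [[0.0011, 0.2026], [0.0067, 0.0664], [0.0108, 0.0436], [-0.0004, 0.0434], [-0.0005, 0.0415], [-0.0259, 0.0372], [-0.0184, 0.0401], [0.0088, 0.0355], [-0.0275, 0.0388], [-0.0293, 0.0365], [-0.0263, 0.034]]
```

```bash
cat > plan.py <<'E'
from h import *
C0=np.array([.3898,-.3490,0]);fy=np.array([.866,-.5,0])
def plan(rows,h=.0327):
    p0,r0,s=cur();out=[]
    for th,y,z in rows:   # marked bead y,z mm ; th>0 plain up
        r=tool(-30,th);b=C0+fy*y/1000+[0,0,z/1000]
        t=b-r.apply([0,.028,h])
        d=delta(t,r,p0,r0);print(th,y,z,'|',d[0].round(2),d[1].round(1))
if __name__=='__main__':
    plan([(-9,26.6,28.5),(-7,26.9,29),(-5,27.2,29.5),(-3,27.4,30),(-1,27.6,30.4),(1,27.6,30.8),(4,27.6,31.2),(7,27.6,31.4),(9,27.6,31.5)])
E
python3 plan.py
```

```text
-9 26.6 28.5 | [ 0.    0.14 -0.15] [ 2.   0.  -0.1]
-7 26.9 29 | [ 0.    0.3  -0.29] [ 4.   0.  -0.1]
-5 27.2 29.5 | [ 0.    0.46 -0.42] [ 6.   0.  -0.1]
-3 27.4 30 | [ 0.    0.61 -0.55] [ 8.   0.  -0.1]
-1 27.6 30.4 | [ 0.    0.77 -0.66] [10.   0.  -0.1]
1 27.6 30.8 | [ 0.    0.91 -0.78] [12.   0.  -0.1]
4 27.6 31.2 | [ 0.    1.11 -0.92] [15.   0.  -0.1]
7 27.6 31.4 | [ 0.    1.32 -1.03] [18.   0.  -0.1]
9 27.6 31.5 | [ 0.    1.46 -1.09] [20.   0.  -0.1]
```

>>> {"op": "servo_tool", "data": {"moves": [0,0.07,-0.08,1,0,0,0,0.14,-0.15,2,0,0,0,0.22,-0.22,3,0,0,0,0.3,-0.29,4,0,0,0,0.38,-0.36,5,0,0,0,0.46,-0.42,6,0,0,0,0.46,-0.42,6,0,0,0,0.46,-0.42,6,0,0]}}

```text
clock: 7.37
tcp_pos: [0.3882, -0.3479, 0.0601]
eef_rot: [0.039, 0.865, 0.499, 0.022]
ft_force: [-0.9, 0.9, 1.5]
gripper_width: 0.263
```

```bash
python3 st.py;python3 look.py 6; python3 red.py | grep -v bright; python3 plan.py
```

```text
[ 0.3882 -0.3479  0.0601] 7.3667 F [-0.9  0.9  1.5] T [0.26 0.31 0.03] w 0.263 rel level [-5.12 -0.06  0.06]
marked z 30.0 y_fix 28.8 x_fix -0.0
plain z 25.0 y_fix -26.9 x_fix -0.1
scene red [268.9 196.9] 14 z 90.9 yf 1.6
scene red [277.6 216.1] 42 z 50.5 yf 17.2
side red [301.6 200.8] 11 z 90.3 yf 0.9
-9 26.6 28.5 | [-0.01 -0.4   0.34] [-3.9  0.  -0.1]
-7 26.9 29 | [-0.01 -0.25  0.19] [-1.9  0.  -0.1]
-5 27.2 29.5 | [-0.   -0.11  0.04] [ 0.1  0.  -0.1]
-3 27.4 30 | [-0.    0.03 -0.1 ] [ 2.1  0.  -0.1]
-1 27.6 30.4 | [-0.    0.18 -0.23] [ 4.1  0.  -0.1]
1 27.6 30.8 | [-0.    0.3  -0.36] [ 6.1  0.  -0.1]
4 27.6 31.2 | [-0.    0.49 -0.52] [ 9.1  0.  -0.1]
7 27.6 31.4 | [-0.    0.69 -0.65] [12.1  0.  -0.1]
9 27.6 31.5 | [-0.    0.83 -0.73] [14.1  0.  -0.1]
```

View pics/both6.png

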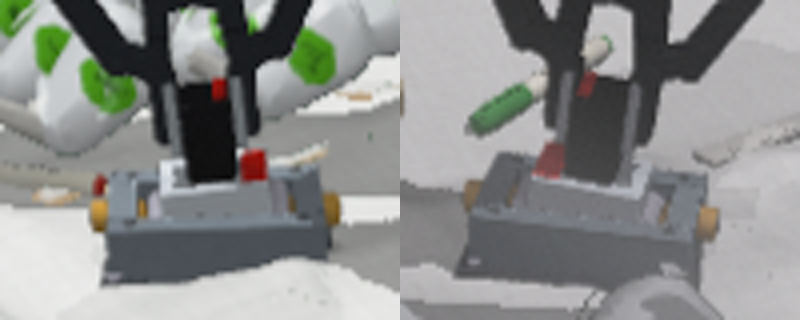

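>>> {"op": "servo_tool", "data": {"moves": [0,0.09,-0.1,2,0,0,0,0.22,-0.23,4,0,0,0,0.35,-0.36,6,0,0,0,0.48,-0.48,8,0,0,0,0.6,-0.56,10,0,0,0,0.74,-0.65,12,0,0,0,0.87,-0.73,14,0,0,0,0.87,-0.73,14,0,0]}}

```text
clock: 8.23
tcp_pos: [0.3935, -0.3511, 0.0677]
eef_rot: [-0.069, 0.864, 0.498, -0.04]
ft_force: [-3.8, 3.1, 0.0]
gripper_width: 0.263
```

```bash
python3 st.py;python3 look.py 7; python3 red.py
```

```text
[ 0.3935 -0.3511  0.0677] 8.2333 F [-3.8  3.1  0. ] T [ 0.69  0.68 -0.02] w 0.263 rel level [9.2  0.   0.09]
marked z 30.9 y_fix 26.6 x_fix 0.0
plain z 39.9 y_fix -28.6 x_fix -0.1
scene red [276.3 193.9] 16 z 96.5 yf 14.8
scene red [279.5 214.6] 43 z 53.4 yf 19.9
scene bright 75 [[-0.0128, 0.2067], [-0.0161, 0.059], [-0.0161, 0.0586], [-0.0161, 0.0581], [-0.0161, 0.0585], [-0.0161, 0.0579], [-0.016, 0.0584], [-0.016, 0.0583], [-0.016, 0.0574], [-0.0068, 0.0566], [0.0135, 0.0524]]
side red [294.2 197.1] 13 z 95.3 yf 15.4
side bright 310 [[-0.0074, 0.2678], [-0.0097, 0.0566], [-0.0174, 0.0581], [-0.0068, 0.0573], [-0.0089, 0.0561], [-0.0278, 0.0451], [-0.0289, 0.0446], [-0.024, 0.0487], [-0.0242, 0.0447], [-0.017, 0.0391]]
```

View pics/both7.png

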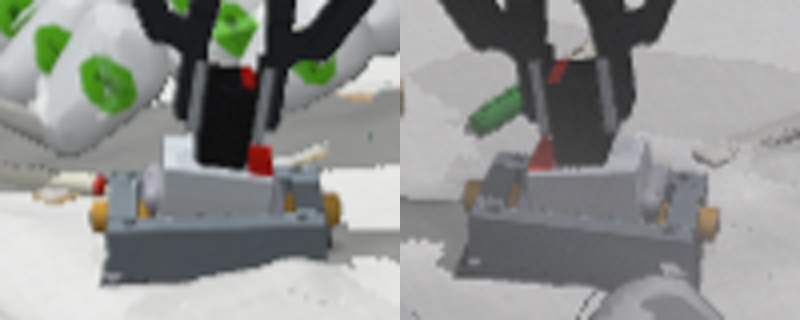

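```bash
python3 - <<'E'
from plan import *
plan([(9,27,36),(9,27,41),(8,27.3,46),(6,27.6,51),(4,27.8,56),(2,28,61),(0,28.2,66)])
E
```

```text
9 27 36 | [-0.01 -0.04 -0.5 ] [-0.  -0.  -0.1]
9 27 41 | [-0.01 -0.12 -0.99] [-0.  -0.  -0.1]
8 27.3 46 | [-0.01 -0.22 -1.44] [-1.  -0.  -0.1]
6 27.6 51 | [-0.01 -0.38 -1.84] [-3.  -0.  -0.1]
4 27.8 56 | [-0.01 -0.55 -2.23] [-5.  -0.  -0.1]
2 28 61 | [-0.01 -0.71 -2.62] [-7.  -0.  -0.1]
0 28.2 66 | [-0.01 -0.87 -3.  ] [-9.  -0.  -0.1]
```

>>> {"op": "servo_tool", "data": {"moves": [0,-0.04,-0.5,0,0,0,0,-0.12,-1,0,0,0,0,-0.22,-1.44,-1,0,0,0,-0.38,-1.84,-3,0,0,0,-0.55,-2.23,-5,0,0,0,-0.71,-2.62,-7,0,0,0,-0.87,-3,-9.1,0,0,0,-0.87,-3,-9.1,0,0]}}

```text
clock: 9.1
tcp_pos: [0.3901, -0.3498, 0.1006]
eef_rot: [0.003, 0.867, 0.498, 0.002]
ft_force: [-1.2, 0.7, -1.4]
gripper_width: 0.262
```

>>> {"op": "servo_tool", "data": {"moves": [0,0,0,0,0,0,0,0,0,0,0,0,0,0,0,0,0,0]}}

```text
clock: 9.35
tcp_pos: [0.3914, -0.3499, 0.099]
eef_rot: [0.001, 0.866, 0.499, 0.0]
ft_force: [0.1, 0.6, -2.5]
gripper_width: 0.259
```

```bash
python3 st.py;python3 look.py 8; python3 red.py; python3 - <<'E'
from h import *
import pickle
c=cams.get_calibration("wrist");p,d=cams.capture("wrist");pickle.dump((c,p,d),open('pics/w3.pkl','wb'))
cv2.imwrite("pics/w3.png",cv2.resize(p[150:290,180:380,::-1],None,fx=4,fy=4,interpolation=cv2.INTER_CUBIC))
E
```

```text
[ 0.3914 -0.3499  0.099 ] 9.35 F [ 0.1  0.6 -2.5] T [-0.04 -0.04 -0.03] w 0.259 rel level [-0.17 -0.03  0.09]
marked z 66.4 y_fix 30.0 x_fix -0.0
plain z 66.2 y_fix -26.0 x_fix -0.1
scene red [272.  177.5] 12 z 129.1 yf 8.0
scene red [278.9 198.5] 39 z 87.5 yf 19.9
scene bright 78 [[0.012, 0.1361], [-0.0171, 0.0861], [-0.017, 0.0868], [-0.017, 0.0871], [-0.017, 0.0864], [-0.0169, 0.0866], [-0.0169, 0.0861], [-0.0187, 0.0865], [0.0013, 0.0863], [-0.0187, 0.0848], [-0.0268, 0.0722], [-0.0284, 0.0711]]
side red [298.4 181. ] 15 z 128.4 yf 8.4
side red [290.6 202.8] 17 z 86.3 yf 20.8
side bright 352 [[-0.0, 0.1729], [-0.0117, 0.0851], [0.0152, 0.0864], [-0.0076, 0.0855], [0.0223, 0.0795], [-0.0267, 0.0721], [-0.0278, 0.0717], [-0.0211, 0.0749], [-0.0175, 0.0697], [-0.0284, 0.0671], [-0.0218, 0.0589]]
```

View pics/both8.png

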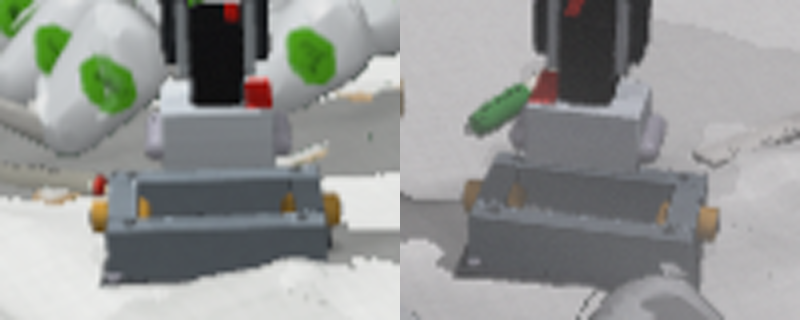

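View pics/w3.png

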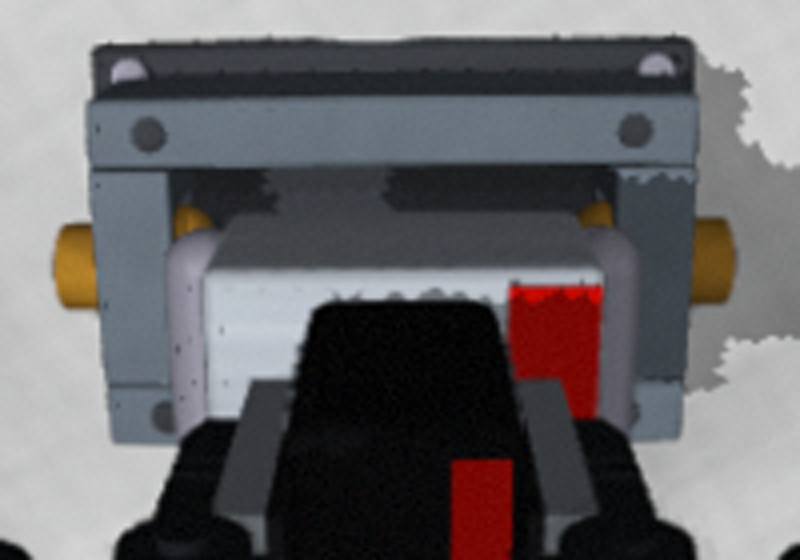

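```bash
python3 - <<'E'
from h import *
import pickle
c,p,d=pickle.load(open('pics/w3.pkl','rb'))
W=lambda u,v,z: wray(c,u/4+180-.4,v/4+150-.4,z)
a,b=W(205,268,.086),W(605,268,.086)
print('shoulder',np.hypot(*(a-b)[:2]),(a+b)/2)
a2,b2=W(210,268,.086),W(600,268,.086)
l,r=W(75,266,.025),W(714,262,.025);print('brass mid',(l+r)/2, np.degrees(np.arctan2(*(r-l)[[1,0]])))
m=(a+b)/2; fx=np.array([-.5,-.866]); fy=np.array([.866,-.5])
print('block centre', m[:2]+fx*.018, 'fy offset vs brass', 1000*(m-(l+r)/2)[:2]@fy,'fx (edge+18)',1000*(m[:2]+fx*.018-((l+r)/2)[:2])@fx)
print(np.degrees(np.arctan2(*(b-a)[[1,0]])))
k,q=W(95,168,.034),W(693,168,.034)
# depth-based level of the shoulder top in wrist camera
f=210/np.tan(np.radians(c['fovy']/2))
for (u,v) in [(230,300),(260,300),(230,400),(540,320),(580,320),(580,400),(560,380)]:
    U,V=int(u/4+180),int(v/4+150);x,y=U-c['cx'],V-c['cy'];rr=np.hypot(x,y);t=rr/f
    dd=np.array([np.sin(t)*x/rr,np.sin(t)*y/rr,np.cos(t)]);P=c['pose'][:3,:3]@(dd/dd[2]*d[V,U])+c['pose'][:3,3];print(u,v,P.round(4))
E
```

```text
shoulder 0.05023318500456145 [ 0.40138356 -0.3335141   0.086     ]
brass mid [ 0.39062328 -0.34855878  0.025     ] -29.738861141462518
block centre [ 0.39238356 -0.3491021 ] fy offset vs brass 1.796062107148935 fx (edge+18) -0.4096166421602154
-30.124288632831995
230 300 [ 0.3798 -0.3263  0.0855]
260 300 [ 0.3833 -0.3284  0.0853]
230 400 [ 0.3724 -0.338   0.0855]
540 320 [ 0.4128 -0.3485  0.0856]
580 320 [ 0.4172 -0.3507  0.0866]
580 400 [ 0.4121 -0.3608  0.086 ]
560 380 [ 0.4112 -0.3568  0.0862]
```

```bash
python3 - <<'E'
from h import *
C=np.array([.3905,-.3485])
def fit(P,z0,tag,off):
    d=P[...,:2]-C; yf=d@[.866,-.5]-off; xf=d@[-.5,-.866]
    m=(abs(yf)<.0245)&(abs(yf)>.0135)&(abs(xf)<.016)&(abs(P[...,2]-z0)<.004)
    a,b=m&(yf<0),m&(yf>0)
    dz=np.median(P[b][:,2])-np.median(P[a][:,2]);dy=np.median(yf[b])-np.median(yf[a])
    print(tag,a.sum(),b.sum(),'dz mm',1000*dz,'deg',np.degrees(np.arctan2(dz,dy)), 'z',np.median(P[m][:,2]))
for n in ("scene","side"):
    fit(np.load(f'pics/{n}.npy'),.038,n+' seated',0)
    p,P=cloud(n);fit(P,.086,n+' now',.0018)
E
```

```text
scene seated 42 47 dz mm 0.7799591674092499 deg 1.1821121549722187 z 0.03897970866251138
scene now 37 40 dz mm 0.9052215611790315 deg 1.3511956950566186 z 0.08678849174144987
side seated 55 46 dz mm 1.0023096972539558 deg 1.5401860693959901 z 0.03809382588489357
side now 52 46 dz mm 0.9413419059101924 deg 1.425267606945268 z 0.08599525601674352
```

>>> {"op": "servo_tool", "data": {"moves": [0,-0.09,0,0.1,0,0,0,-0.18,0,0.1,0,0,0,-0.18,0,0.1,0,0,0,-0.18,0,0.1,0,0,0,-0.18,0,0.1,0,0,0,-0.18,0,0.1,0,0]}}

```text
clock: 10.2
tcp_pos: [0.3893, -0.3487, 0.099]
eef_rot: [0.001, 0.867, 0.499, 0.0]
ft_force: [-1.2, 0.0, -1.6]
gripper_width: 0.262
```

```bash
python3 st.py;python3 look.py 9; python3 red.py|grep -v bright
```

```text
[ 0.3893 -0.3487  0.099 ] 10.2 F [-1.2  0.  -1.6] T [-0.02 -0.04  0.03] w 0.262 rel level [-0.07 -0.02  0.12]
marked z 66.4 y_fix 27.5 x_fix 0.1
plain z 66.3 y_fix -28.5 x_fix -0.0
scene red [271.  177.5] 12 z 129.7 yf 6.1
scene red [277.7 198.2] 43 z 87.9 yf 17.8
side red [299.4 180.9] 14 z 128.6 yf 6.4
side red [291.8 203.1] 19 z 86.6 yf 17.9
```

View pics/both9.png

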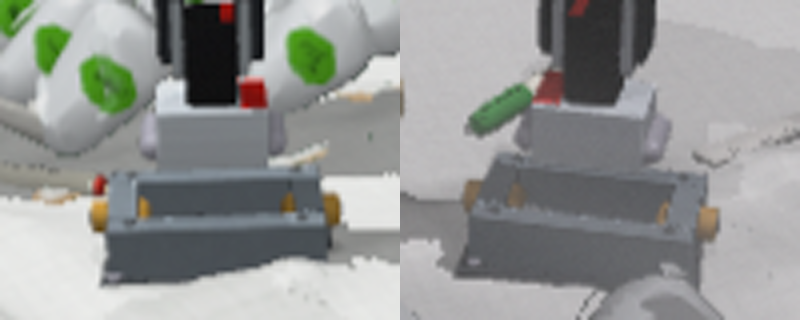

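Block is level, centred and about 22 mm above the rim, held firmly. Handing in.

```bash
python3 -c "
from station import ctrl;print(ctrl.job_done())"
```

```text
the job is handed in; nothing more can be done
None
```

The block is out of the fixture and held level over the pocket. I handed the job in at about 10.3 s on the robot's clock, well inside the 40 s limit.

- **Rocking:** I gripped the black grip across its 24 mm width at 100 N. I tipped the red-marked end up by 11°; from the tool pose its bead rose to about 28 mm above the table, while the plain end stayed at the floor. I then rocked it back to 9° the other way. The plain bead reached about 40 mm and the marked bead about 31 mm, so the plain end stood the higher.
- **Final pose:** The underside is about 22 mm above the rim, and the tool is level to 0.1°. By the tool pose the block is within about 0.5 mm of where it sat in the pocket. The side and scene pictures show a clear gap to the fixture, and the wrist force is about the block's weight.
- **Bystanders:** I touched none of the things lying around. I did not re-measure their positions afterwards.
- **Readings that disagreed:** The depth images show the block's top tilted by about 1.4°. They showed nearly the same tilt (1.2–1.5°) when it was seated, so I took that as camera bias. After lifting, the wrist view put the block 1.8 mm off along y, and I corrected that. It also showed 0.4 mm along x, which I left because it is within the calibration error.

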